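Close up a row of painted figures in the holding rail and bolt it

ROBOT

A 6-joint arm with a two-finger parallel gripper is mounted at the origin on a cart in front of the work surface, level with it; the furniture and walls round the work are solid. World frame = base frame: x ahead of the robot, y to its left, z up, the work surface at z = 0. Lengths are in m, angles in rad, forces in N, time in s.
With the tool pointing down it reaches from about 0.275 to 0.875 m from the base axis. Payload 12.5 kg.
Tool frame: the origin (TCP) lies at the very end of the fingers, on their centre line; the grasp point (between the pads) lies 19 mm behind it; z points along the fingers, y is the line along which they close (so a half turn about z gives the same grasp; the last joint's range is limited). The gripper opens to 85 mm and grips with 20 to 120 N. Pads are 22 mm wide; open, the fingers measure 114 mm over their backs; the gripper's body (76 mm by 85 mm) begins 54 mm behind the grasp point. The pads swing forward as they close: fully open they stand 13 mm farther back than shut.
Start: joints at [1.153, 0.351, 1.652, -0, 1.139, -0.085], TCP at [0.18, 0.52, 0.231] pointing down, gripper open.
Joint ranges: [-2.75, 2.75], [-0.79, 2.1], [0.01, 2.65], [-1.57, 4.71], [0.07, 3.14], [-2.87, 2.87]. Speed limits (rad/s): [2.22, 2.22, 2.79, 3.14, 3.14, 3.14].

INTERFACE

Orientations are given as a 3x3 rotation matrix whose columns are the frame's x, y, z axes.
In Python, from bench import manip gives the robot as it stands. Calls block until the motion is done:
- manip.move_ptp(position, orientation): joint-space move of the TCP to a pose.
- manip.move_l(position, attitude=None, max_speed=0.15): straight line of the TCP; attitude=None keeps the orientation; max_speed is the mean speed in m/s.
- manip.move_j(angles): joint-space move.
- manip.set_gripper(opening, effort=None): opening from 0.0 (shut) to 1.0 (fully open); effort is the grip in N (None keeps the last); returns when the fingers have stopped.
- manip.dwell(seconds).
- manip.inverse_kinematics(position, orientation): joint angles nearest the present ones, or None.
- manip.grab_frame(name): name is "side" or "top"; returns (picture, depth): 384x512x3 uint8, red, green, blue; 384x512 float32, m along the optical axis (not along the pixel's ray), 0 where there is no reading.
- manip.get_calibration(name): a dict with "camera_matrix" (3x3 intrinsics, pixels), "R" (3x3) and "t" (3): a world point X has camera coordinates R X + t. Camera axes: x right, y down, z forward; pixel columns grow to the right and rows downward; lengths in m; the calibration is good to about 2 mm. A picture is of the moment at which its call begins. get_calibration takes no time and is no camera call.
A pose or a line that the arm cannot do raises manip.Unreachable and nothing moves.
- manip.sign_off(): hands the job in; it is judged then, once.
Trained networks look in the newest picture that a camera, given by its name, has taken for a name from the list of things; names that differ only in an ending like _2 or _b are one class to them, and where a whole thing is asked for, a point or a joint stands for the part that bears it (a point fixed in the world has none). Each returns a list of dicts, best first, with "confidence" (0 to 1); they miss things now and then, are a little off and sometimes report something else, mostly with a low value. They report only what shows in the picture. A call takes as long as a camera call. They do not tell look-alikes from the thing itself.
- manip.look_for(camera, name): "at" ([x, y, z] in m, in world coordinates, good to about 4 mm: the middle of the surface that is visible of it).
Readings, each from a call of its own:
- manip.current_time(): time.
- manip.current_qpos(): joint angles.
- manip.current_joint_vel(): joint speeds.
- manip.current_joint_torque(): joint torques, N m.
- manip.current_ee_pos(): TCP position.
- manip.current_tcp_rot(): TCP orientation.
- manip.current_force(): force on the tool from outside, world axes, zero at the start.
- manip.current_ft_torque(): the same for the moment, N m.
- manip.current_grip_width(): opening from 0.0 (shut) to 1.0 (fully open).
- manip.current_grip_force(): force on a finger pad.
Only numpy, scipy, OpenCV 4.12 (cv2) and the standard library are available. Lean on these libraries where they do the work, as an engineer would, in place of code of your own. Each camera call takes 0.05 s, during which the arm holds its last target. There are 200 camera calls.

TASK

Five freshly painted figures on cork grips stand one behind another in the aluminium holding rail. With the fingertips, push gently on the cork of the last one, at the open end, so that the whole row slides along the channel as one train until it is close up against the end stop; then push the brass bolt's knob fully home, so that the bolt lies across the channel behind the row. Do not grip or lift anything, do not touch the other four figures, keep all five upright, leave the bottles, jar, pot and sanding block standing around alone, and finish clear of everything.

Things in the scene. Friction and masses are not known exactly. Their poses are not given: they have to be found in the camera images.
- rail: Holding rail, screwed to the bench: aluminium U-channel on a brown wooden board 72 x 280 x 12. Origin: middle of the board's underside, on the bench. y runs along the channel from its open end to the end stop (+y), x across it, away from the robot; turned by up to 0.3 rad. Channel 27.5 wide inside, centred on x = 0, floor 14 above the bench, walls 3 thick reaching 24 above the bench.
- stop_face (a point): Middle of the end stop's face, at the channel floor: rail x = 0, y = +126, height 14. The stop block is 50 wide, 46 tall. The row of five is 125 long: when it is home the last cork's centre is 112.5 from this point, its back 125.
- bolt_ear (a point): Middle of the steel plate under the bolt, 22.5 above the bench, at rail x = -56.5, y = -5.5. Plate 74 (x) x 26 on a riser and an ear of the board (ear x -98 to -34, y -29 to 18). Two guide loops over the rod, x -38 to -20, reach 37 high.
- keeper (a point): Steel staple on the channel's far (+x) side that takes the bolt's nose: rail x = 21.5, y = -5.5, height 30. It stands on a wooden block (x 17 to 30), 15 wide, top 38 above the bench.
- bolt (a joint): Brass tower bolt sliding across the channel along rail +x: 0 = drawn back (nose 17 short of the channel's middle, clear of the corks), 0.040 m = shot home in the staple. Rod 8 diameter, axis at rail y = -5.5, 30 above the bench. With the row home it passes 2.5 behind the last cork; otherwise the corks are in its way. About 1.5 N of friction; stays where it is left.
- bolt_knob (a point): Point on the bolt's upright knob, on its axis, 40 above the bench (moves with the bolt): rail x = -82 drawn back, -42 shot home, y = -5.5. A round stem 7.6 diameter from height 30 to 48, with a ball of 13 diameter centred at height 50. Push its outer (-x) side towards the channel.
- figure1: Grey painted figure on a round cork grip; one of the first four in the row, which stand in any order; not to be touched. Cork 25 diameter x 28 tall, 68 tall in all, 50 g (varies). Origin: centre of the cork's underside, on the channel floor; z up.
- figure2: Dark red-brown painted figure on a round cork grip; one of the first four in the row, which stand in any order; not to be touched. Cork 25 diameter x 28 tall, 68 tall in all, 50 g (varies). Origin: centre of the cork's underside, on the channel floor; z up.
- figure3: Grey painted figure on a round cork grip; one of the first four in the row, which stand in any order; not to be touched. Cork 25 diameter x 28 tall, 68 tall in all, 50 g (varies). Origin: centre of the cork's underside, on the channel floor; z up.
- figure4: Dark red-brown painted figure on a round cork grip; one of the first four in the row, which stand in any order; not to be touched. Cork 25 diameter x 28 tall, 68 tall in all, 50 g (varies). Origin: centre of the cork's underside, on the channel floor; z up.
- figure5: Grey painted figure on a round cork grip; stands last in the row, nearest the open end; the only one to be touched. Cork 25 diameter x 28 tall, 68 tall in all, 50 g (varies). Origin: centre of the cork's underside, on the channel floor; z up.
- white_bottle: Bystander, loose, to be left alone: white paint bottle with a white cap and a red-brown label band, 33 diameter x 46 tall. Origin: centre of its underside.
- grey_bottle: Bystander, loose, to be left alone: small grey paint bottle with a white cap, 28 diameter x 42 tall. Origin: centre of its underside.
- bronze_jar: Bystander, loose, to be left alone: open glass jar of bronze paint, 45 diameter x 71 tall. Origin: centre of its underside.
- sanding_block: Bystander, loose, to be left alone: sanding block, brown on white, 35 x 70 x 15, lying on the bench on the robot's side of the rail. Origin: centre of its underside.
- black_pot: Bystander, loose, to be left alone: small empty black mixing pot, 36 diameter x 40 tall, on the cutting mat to the right. Origin: centre of its underside.
Not all that is in view belongs to the job. Leave any pink or purple look-alike of the figure5 alone.

How it is judged:
By the outcome, as a careful person would: the job done as asked, in the order asked, and still so for the second after the job is handed in, with the robot touching nothing.
It also fails if it takes over 48 s, if anything falls off the work surface, if the arm or the gripper's body presses on something with over 40 N, if the wrist force passes 120 N, or if a joint passes its speed limit or range.

## Working session

There is one attempt and no reset: what is moved stays moved. The work goes in short steps, each a Python script; the robot and the scene stay as the last script left them, time stands still between calls to the robot, and variables do not carry over. Pictures are saved under pics/ and viewed, at most 10 in all, crops included, and the job is handed in when it is done.

```bash
mkdir -p pics; ls; python3 - <<'E'
from bench import manip
import cv2,numpy as np
for c in("top","side"):
    p,d=manip.grab_frame(c); cv2.imwrite(f"pics/{c}0.png",cv2.cvtColor(p,cv2.COLOR_RGB2BGR)); np.savez(f"pics/{c}0.npz",p=p,d=d)
    k=manip.get_calibration(c); print(c,np.round(k["R"],3).tolist(),np.round(k["t"],3),np.round(k["camera_matrix"],1).tolist())
    K,R,t=k["camera_matrix"],k["R"],k["t"]
    for n in["rail","bolt_ear","keeper","bolt_knob","figure1","figure2","figure5","white_bottle","grey_bottle","bronze_jar","sanding_block","black_pot"]:
        for r in manip.look_for(c,n)[:6]:
            q=K@(R@np.array(r["at"])+t); print(n,np.round(r["at"],3),round(r["confidence"],2),np.round(q[:2]/q[2]).astype(int))
print(manip.current_time())
E
```

```text
pics
top [[0.003, -1.0, 0.02], [-0.984, -0.006, -0.177], [0.177, -0.019, -0.984]] [-0.042  0.558  0.806] [[366.0, 0.0, 255.7], [0.0, 366.0, 182.4], [0.0, 0.0, 1.0]]
rail [ 0.545 -0.052  0.035] 0.18 [261 189]
bolt_ear [ 0.584 -0.049  0.015] 0.96 [259 175]
keeper [ 0.589 -0.043  0.016] 0.86 [257 173]
bolt_knob [ 0.544 -0.052  0.037] 0.62 [261 190]
figure1 [ 0.487 -0.154  0.024] 0.66 [303 214]
figure1 [ 0.604 -0.075  0.041] 0.63 [270 165]
figure1 [ 0.596 -0.05   0.039] 0.58 [260 168]
figure1 [ 0.594 -0.026  0.042] 0.58 [250 168]
figure1 [0.582 0.025 0.043] 0.54 [228 173]
figure1 [ 0.43  -0.035  0.03 ] 0.48 [253 238]
figure2 [ 0.487 -0.154  0.024] 0.66 [303 214]
figure2 [ 0.604 -0.075  0.041] 0.63 [270 165]
figure2 [ 0.596 -0.05   0.039] 0.58 [260 168]
figure2 [ 0.594 -0.026  0.042] 0.58 [250 168]
figure2 [0.582 0.025 0.043] 0.54 [228 173]
figure2 [ 0.43  -0.035  0.03 ] 0.48 [253 238]
figure5 [ 0.487 -0.154  0.024] 0.66 [303 214]
figure5 [ 0.604 -0.075  0.041] 0.63 [270 165]
figure5 [ 0.596 -0.05   0.039] 0.58 [260 168]
figure5 [ 0.594 -0.026  0.042] 0.58 [250 168]
figure5 [0.582 0.025 0
[... 1121 characters left out ...]
igure2 [ 0.594 -0.004  0.041] 0.69 [261 182]
figure2 [ 0.426 -0.038  0.03 ] 0.68 [198 223]
figure2 [ 0.605 -0.083  0.04 ] 0.67 [286 201]
figure2 [0.583 0.017 0.044] 0.54 [252 178]
figure5 [ 0.489 -0.166  0.031] 0.76 [259 250]
figure5 [ 0.597 -0.059  0.04 ] 0.74 [276 196]
figure5 [ 0.594 -0.004  0.041] 0.69 [261 182]
figure5 [ 0.426 -0.038  0.03 ] 0.68 [198 223]
figure5 [ 0.605 -0.083  0.04 ] 0.67 [286 201]
figure5 [0.583 0.017 0.044] 0.54 [252 178]
white_bottle [ 0.687 -0.075  0.03 ] 0.67 [316 189]
grey_bottle [ 0.687 -0.128  0.026] 0.72 [331 204]
bronze_jar [0.672 0.022 0.044] 0.77 [285 164]
sanding_block [0.499 0.025 0.017] 0.93 [217 199]
black_pot [ 0.63  -0.28   0.031] 0.79 [358 259]
1.3
```

```bash
python3 - <<'E'
import cv2
a=cv2.imread("pics/top0.png")[100:260,170:380]; cv2.imwrite("pics/top_c.png",cv2.resize(a,None,fx=3.7,fy=3.7,interpolation=cv2.INTER_CUBIC))
a=cv2.imread("pics/side0.png")[120:300,150:390]; cv2.imwrite("pics/side_c.png",cv2.resize(a,None,fx=3.3,fy=3.3,interpolation=cv2.INTER_CUBIC))
E
```

```text
(no output)
```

View pics/top_c.png

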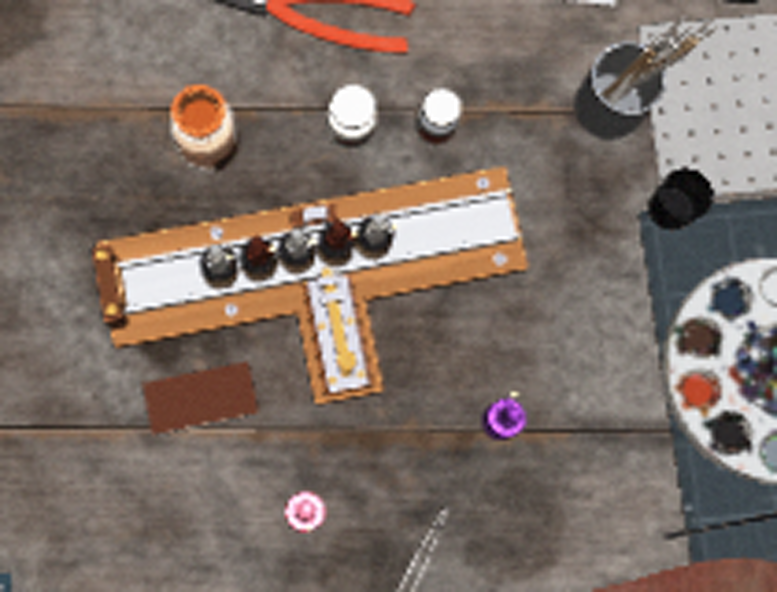

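View pics/side_c.png

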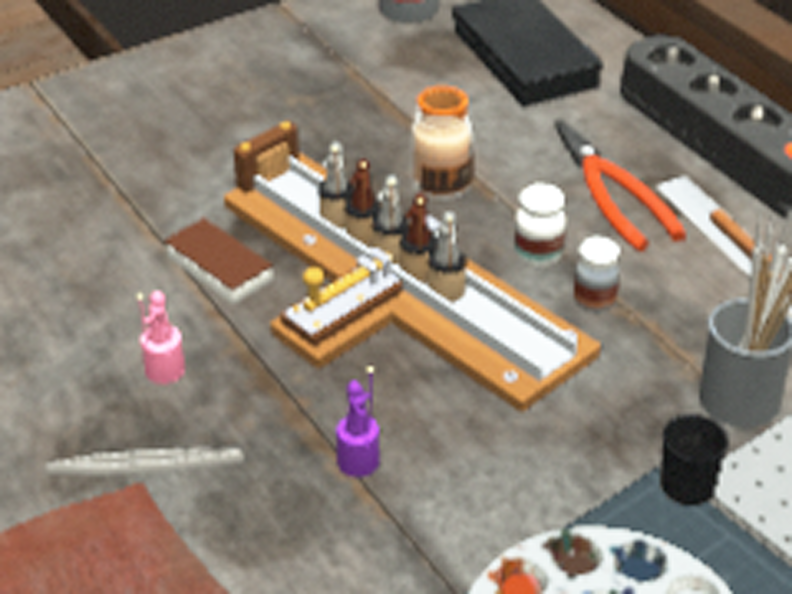

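The top crop shows the open end at about (515,215) and the stop at (108,285). The last grey figure is at crop (377,232), full-picture (271,163), and the bolt knob at crop (345,365).

These could be taken for figure5:
- the four other figures, at full-picture top (260,165), (250,167), (240,169) and (229,171)
- the purple look-alike at (306,213)
- the pink look-alike at (252,238)

I choose the grey one at (271,163), the last in the row toward the open end. The side crop at (447,260) confirms it.

Next I fit the rail pose from depth.

```bash
cat > h.py <<'E'
import numpy as np, cv2
from bench import manip
def cloud(c,d):
    k=manip.get_calibration(c);K,R,t=k["camera_matrix"],k["R"],k["t"]
    v,u=np.mgrid[:d.shape[0],:d.shape[1]]
    C=np.stack([(u-K[0,2])/K[0,0]*d,(v-K[1,2])/K[1,1]*d,d],-1)
    return (C-t)@R          # HxWx3 world
def to_rail(P,p):           # p=(x,y,th); rail x axis=(cos,sin)
    c,s=np.cos(p[2]),np.sin(p[2]); q=P[...,:2]-p[:2]
    return np.stack([q@[c,s],q@[-s,c],P[...,2]],-1)
def to_world(q,p):
    c,s=np.cos(p[2]),np.sin(p[2]); q=np.asarray(q,float)
    return np.array([p[0]+c*q[0]-s*q[1],p[1]+s*q[0]+c*q[1],q[2]])
E
cat > fit.py <<'E'
from h import *
from scipy.optimize import differential_evolution
res={}
for c in("top","side"):
    d=np.load(f"pics/{c}0.npz")["d"]; P=cloud(c,d).reshape(-1,3); P=P[d.ravel()>0]
    P=P[(abs(P[:,0]-.58)<.12)&(abs(P[:,1]+.05)<.22)]
    g=P[abs(P[:,2])<.004]; print(c,"ground z med/std",np.median(g[:,2]),g[:,2].std(),len(P))
    b=P[(P[:,2]>.008)&(P[:,2]<.0175)]; w=P[(P[:,2]>.0205)&(P[:,2]<.0265)]
    def ins(Q,p):
        q=to_rail(Q,p);x,y=q[:,0],q[:,1]
        return ((abs(x)<.036)&(abs(y)<.14))|((x>-.098)&(x<-.034)&(y>-.029)&(y<.018))
    def f(p): 
        q=to_rail(w,p); wl=(abs(abs(q[:,0])-.0152)<.002)&(abs(q[:,1])<.125)
        return -(ins(b,p).sum()-ins(g,p).sum()+.5*wl.sum())
    r=differential_evolution(f,[(.52,.65),(-.12,.02),(-.1,.35)],seed=1,popsize=30,tol=1e-8,maxiter=300)
    p=r.x; res[c]=p; print(c,np.round(p,4),r.fun,len(b))
    q=to_rail(P,p)
    m=(q[:,2]>.03)&(q[:,2]<.042)&(abs(q[:,0])<.014)&(abs(q[:,1])<.12); print(" cork y range",np.percentile(q[m,1],[0,1,99,100]).round(4))
    m=(q[:,2]>.046)&(q[:,2]<.06)&(q[:,0]<-.03)&(q[:,0]>-.1)&(abs(q[:,1]+.005)<.025); print(" knob",np.median(q[m],0).round(4),m.sum())
    m=(q[:,2]>.03)&(q[:,2]<.06)&(abs(q[:,0])<.025)&(q[:,1]>.12)&(q[:,1]<.16); print(" stop",np.percentile(q[m,0],[2,98]).round(4),np.percentile(q[m,1],[1,50,99]).round(4))
    m=(q[:,2]>.033)&(q[:,2]<.041)&(q[:,0]>.014)&(q[:,0]<.034)&(abs(q[:,1]+.005)<.02); print(" keeper",np.percentile(q[m],[2,98],axis=0).round(4).tolist(),m.sum())
np.save("rail.npy",(res["top"]+res["side"])/2)
E
python3 fit.py
```

```text
top ground z med/std -0.0002775871165821553 0.0015282560432814457 17142
top [ 0.6005 -0.0363  0.1978] -2361.0 2797
 cork y range [-0.0516 -0.0496  0.0733  0.0741]
 knob [-0.0801 -0.0047  0.053 ] 23
 stop [-0.0248  0.0231] [0.1265 0.1333 0.1401]
 keeper [[0.0168, -0.0109, 0.0339], [0.0248, 0.0019, 0.0404]] 21
side ground z med/std 0.0006882979613986224 0.001276721087007207 16700
side [ 0.5989 -0.0358  0.1985] -1665.5 2472
 cork y range [-0.053  -0.0524  0.0705  0.0731]
 knob [-0.0813 -0.0084  0.0539] 32
 stop [-0.0241  0.0238] [0.125  0.1299 0.141 ]
 keeper [[0.0184, -0.0105, 0.0372], [0.0264, 0.0008, 0.0399]] 13
```

```bash
cat >> h.py <<'E'
def rot(p,a,s=1):           # tool x = s*rail x, tool z leans a toward rail +y
    c,n=np.cos(p[2]),np.sin(p[2]); Z=np.array([[c,-n,0],[n,c,0],[0,0,1]])
    x=np.array([s,0,0]); z=np.array([0,np.sin(a),-np.cos(a)])
    return Z@np.stack([x,np.cross(z,x),z],1)
E
python3 - <<'E'
from h import *
p=np.load("rail.npy"); a=np.radians(20)
print(manip.current_tcp_rot().round(2).tolist())
for s in(1,-1):
    for q in((0,-.115,.10),(0,-.02,.03),(-.06,-.0055,.04)):
        j=manip.inverse_kinematics(to_world(q,p),rot(p,a if q[0]==0 else 0,s)); print(s,None if j is None else np.round(j,2))
E
```

```text
[[-0.95, 0.33, -0.0], [0.33, 0.95, 0.0], [0.0, -0.0, -1.0]]
1 [-0.42  0.75  1.38  0.3   1.23  0.82]
1 [-0.3   0.78  1.54  0.36  1.03  0.85]
1 [-0.18  0.61  1.8  -0.    0.73  1.19]
-1 [-0.42  0.75  1.38  0.3   1.23 -2.32]
-1 [-0.3   0.78  1.54  0.36  1.03 -2.29]
-1 [-0.18  0.61  1.8  -0.    0.73 -1.95]
```

```bash
python3 - <<'E'
from h import *
p=np.load("rail.npy"); a=np.radians(20); R=rot(p,a)
manip.set_gripper(0.0,20)
print(manip.current_time())
manip.move_ptp(to_world((0,-.125,.11),p),R)
print(manip.current_time(), to_rail(manip.current_ee_pos(),p).round(4), manip.current_force().round(2))
for c in("side","top"):
    im,d=manip.grab_frame(c); np.savez(f"pics/{c}1.npz",p=im,d=d)
    cv2.imwrite(f"pics/{c}1.png",cv2.cvtColor(im,cv2.COLOR_RGB2BGR))
    P=cloud(c,d); t=manip.current_ee_pos(); L=(P-t)@R   # tool frame
    m=(d>0)&(abs(L[...,0])<.05)&(abs(L[...,1])<.07)&(L[...,2]<.01)&(L[...,2]>-.14); L=L[m]
    for z in np.arange(-.1,.01,.01):
        k=L[(L[:,2]>=z)&(L[:,2]<z+.01)]
        if len(k)>3: print(c,round(z,3),len(k),"x",np.percentile(k[:,0],[2,98]).round(4),"y",np.percentile(k[:,1],[2,98]).round(4))
im=cv2.imread("pics/side1.png")[60:300,150:430]; cv2.imwrite("pics/side1c.png",cv2.resize(im,None,fx=2.5,fy=2.5,interpolation=cv2.INTER_CUBIC))
E
```

```text
2.0667
4.975 [ 0.0004 -0.1242  0.1102] [-1.15  0.3  -0.22]
side -0.1 327 x [-0.0193  0.0112] y [-0.0609  0.0587]
side -0.09 261 x [-0.0174 -0.0016] y [-0.0594  0.0589]
side -0.08 183 x [-0.018   0.0045] y [-0.0543  0.0493]
side -0.07 148 x [-0.0169  0.0094] y [-0.0458  0.0414]
side -0.06 222 x [-0.0132  0.0101] y [-0.0385  0.0326]
side -0.05 96 x [-0.0133  0.0008] y [-0.0302  0.0274]
side -0.04 42 x [-0.012  -0.0031] y [-0.0132  0.0115]
side -0.03 59 x [-0.0112  0.0038] y [-0.014   0.0116]
side -0.02 61 x [-0.0113  0.0052] y [-0.0154  0.0114]
side -0.01 23 x [-0.0111 -0.0048] y [-0.0136  0.0095]
top -0.1 116 x [-0.0185  0.0116] y [-0.0616 -0.0165]
top -0.09 70 x [-0.0163  0.0119] y [-0.0626  0.0076]
top -0.08 34 x [-0.0168 -0.0089] y [-0.0532  0.0131]
top -0.07 40 x [-0.0166  0.0033] y [-0.0459  0.0069]
top -0.06 43 x [-0.012   0.0073] y [-0.0353  0.0243]
top -0.05 28 x [-0.0129 -0.0041] y [-0.0292  0.0246]
top -0.04 4 x [-0.0103 -0.0095] y [-0.0063  0.004 ]
top -0.03 12 x [-0.0104 -0.0065] y [-0.0084  0.0051]
top -0.02 24 x [-0.0105  0.0047] y [-0.0143  0.0013]
top -0.01 12 x [-0.0106  0.0039] y [-0.0133  0.0035]
```

View pics/side1c.png

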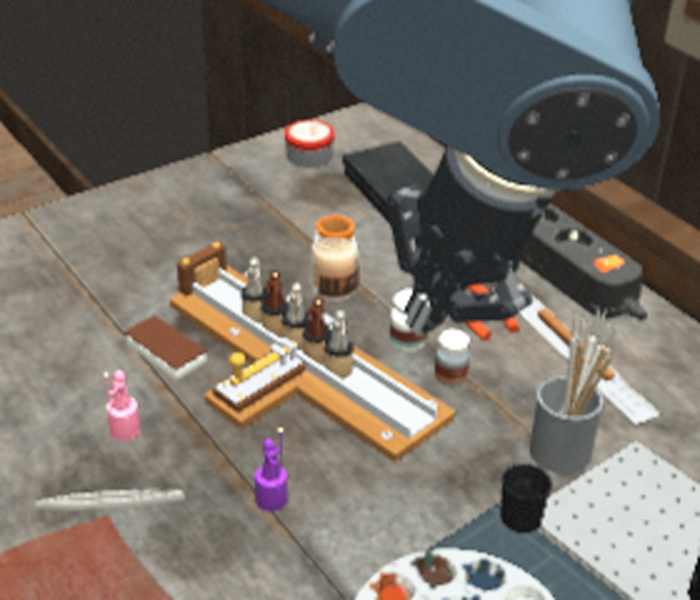

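```bash
cat >> h.py <<'E'
def shot(c,n,box=None,f=3):
    im,d=manip.grab_frame(c); np.savez(f"pics/{n}.npz",p=im,d=d)
    im=cv2.cvtColor(im,cv2.COLOR_RGB2BGR)
    if box: im=im[box[0]:box[1],box[2]:box[3]]
    cv2.imwrite(f"pics/{n}.png",cv2.resize(im,None,fx=f,fy=f,interpolation=cv2.INTER_CUBIC)); return d
def frail(p): return to_rail(np.r_[manip.current_force()[:2]+p[:2],0],p)[:2]
E
python3 - <<'E'
from h import *
p=np.load("rail.npy"); R=rot(p,np.radians(20)); Z=.0265
manip.move_l(to_world((0,-.09,.08),p),R,.15)
manip.move_l(to_world((0,-.09,Z),p),R,.06)
print(to_rail(manip.current_ee_pos(),p).round(4),frail(p).round(2),manip.current_force().round(2))
manip.move_l(to_world((0,-.07,Z),p),R,.03); print(frail(p).round(2))
for y in(-.06,-.045,-.03):
    manip.move_l(to_world((0,y,Z),p),R,.02); print(y,to_rail(manip.current_ee_pos(),p).round(4),frail(p).round(2))
print(manip.current_time())
shot("side","side2",(140,260,170,350),4)
E
```

```text
[ 0.0002 -0.0901  0.0269] [ 0.37 -0.36] [ 0.44 -0.28  0.8 ]
[ 0.37 -0.13]
-0.06 [-0.     -0.0599  0.0265] [-0.1   0.45]
-0.045 [-0.     -0.0449  0.0265] [-0.09  0.72]
-0.03 [-0.0001 -0.0299  0.0264] [-0.39  0.41]
9.8417
```

View pics/side2.png

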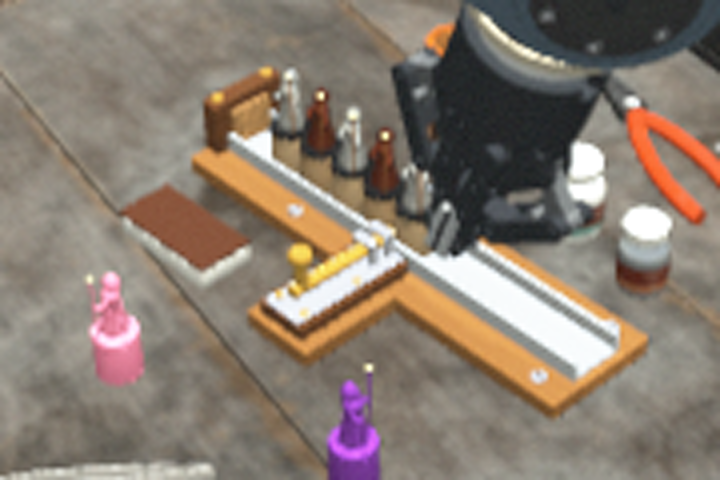

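```bash
python3 - <<'E'
from h import *
p=np.load("rail.npy"); R=rot(p,np.radians(20)); Z=.0265
manip.move_l(to_world((0,-.017,Z),p),R,.02); f0=frail(p)[1]; print("f",f0.round(2))
y=-.017
while y<-.005:
    y+=.001; manip.move_l(to_world((0,y,Z),p),R,.02); manip.dwell(.05)
    f=frail(p); e=to_rail(manip.current_ee_pos(),p); print(round(y,4),e.round(4),f.round(2))
    if f[1]<f0-4: break
print(manip.current_time())
d=shot("side","side3",(140,260,170,350),4)
E
```

```text
f 0.42
-0.016 [-0.     -0.016   0.0265] [ 0.39 -0.72]
-0.015 [ 0.     -0.015   0.0265] [ 0.09 -0.66]
-0.014 [-0.     -0.0139  0.0265] [ 0.83 -1.72]
-0.013 [-0.     -0.0129  0.0265] [-0.23 -1.44]
-0.012 [-0.     -0.0119  0.0265] [-0.68 -1.02]
-0.011 [ 0.     -0.0109  0.0265] [-0.28 -0.72]
-0.01 [-0.     -0.0099  0.0265] [ 0.19 -0.9 ]
-0.009 [-0.     -0.0089  0.0265] [-0.29 -1.74]
-0.008 [-0.     -0.0079  0.0265] [-0.13 -0.73]
-0.007 [ 0.0001 -0.0073  0.0266] [-0.68 -4.13]
13.6917
```

View pics/side3.png

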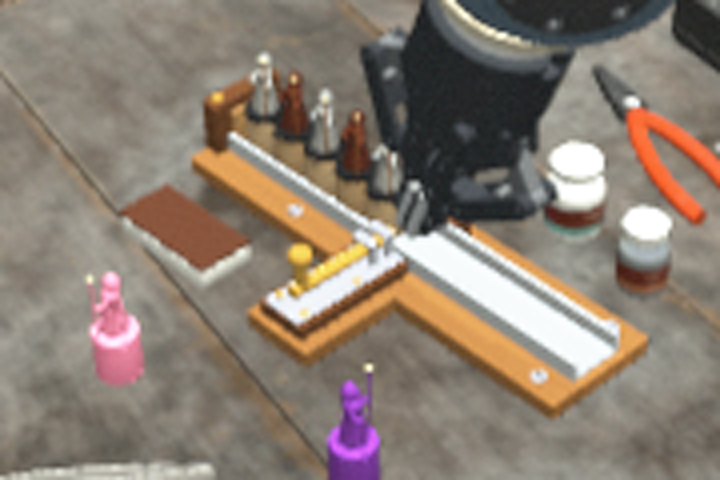

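The side picture shows the row up against the stop: first figure at (263,85), last at (385,170), all upright. Force rose sharply at the last step. I'll retreat, verify, and position for the knob.

```bash
python3 - <<'E'
from h import *
p=np.load("rail.npy"); R=rot(p,np.radians(20))
manip.move_l(to_world((0,-.05,.0265),p),R,.08)
manip.move_l(to_world((0,-.075,.12),p),R,.15)
manip.move_ptp(to_world((-.125,-.0055,.13),p),rot(p,0))
print(manip.current_time(),manip.current_force().round(2))
for c in("side","top"):
    d=shot(c,c+"4",(100,260,170,380) if c=="top" else (120,260,170,350),3.7 if c=="top" else 4); q=to_rail(cloud(c,d),p)[d>0]
    m=(q[:,2]>.03)&(q[:,2]<.042)&(abs(q[:,0])<.012)&(abs(q[:,1])<.12); print(c," cork y",np.percentile(q[m,1],[0,1,5]).round(4))
    m=(q[:,2]>.046)&(q[:,2]<.06)&(q[:,0]<-.03)&(q[:,0]>-.1)&(abs(q[:,1]+.005)<.025); print(" knob",np.median(q[m],0).round(4),m.sum())
E
```

```text
15.8667 [ 0.58 -0.01  0.23]
side  cork y [0.0015 0.003  0.0042]
 knob [-0.0815 -0.0072  0.0541] 30
top  cork y [0.0445 0.045  0.0491]
 knob [nan nan nan] 0
  return _methods._mean(a, axis=axis, dtype=dtype,
  ret = um.true_divide(
```

View pics/side4.png

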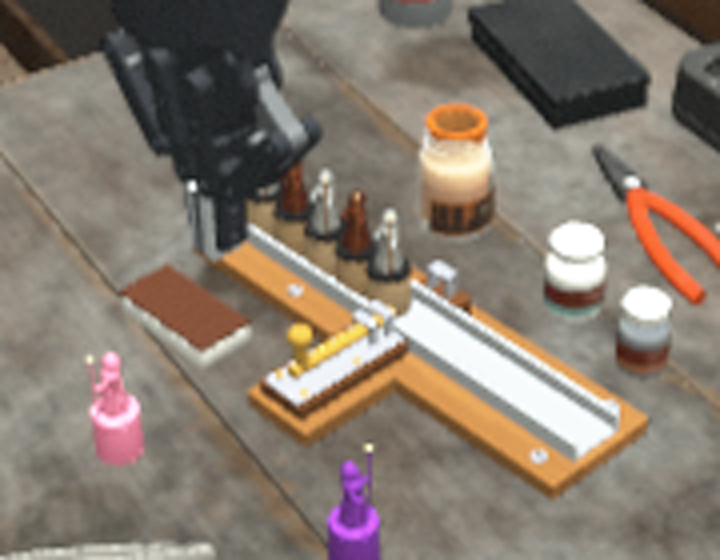

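Row home and upright: the last cork's back measures rail y ≈ +1.5, and the channel is clear at the keeper (445,280). Now the knob at (300,335).

```bash
python3 - <<'E'
from h import *
p=np.load("rail.npy"); R=rot(p,0); Z=.041
manip.move_l(to_world((-.116,-.0055,.08),p),R,.12)
manip.move_l(to_world((-.116,-.0055,Z),p),R,.06)
f0=frail(p); print(f0.round(2),to_rail(manip.current_ee_pos(),p).round(4))
for x in(-.10,-.08,-.066):
    manip.move_l(to_world((x,-.0055,Z),p),R,.03); print(x,frail(p).round(2))
while x<-.05:
    x+=.001; manip.move_l(to_world((x,-.0055,Z),p),R,.02); manip.dwell(.05)
    f=frail(p); print(round(x,4),to_rail(manip.current_ee_pos(),p)[0].round(4),f.round(2))
    if f[0]<f0[0]-8: break
print(manip.current_time())
manip.move_l(to_world((-.085,-.0055,Z),p),R,.06)
manip.move_l(to_world((-.116,-.0055,.12),p),R,.15)
manip.move_ptp(to_world((-.19,.12,.2),p),R)
for c in("side","top"):
    d=shot(c,c+"5",(100,260,170,380) if c=="top" else (120,260,170,350),3.7 if c=="top" else 4); q=to_rail(cloud(c,d),p)[d>0]
    m=(q[:,2]>.046)&(q[:,2]<.06)&(q[:,0]<-.03)&(q[:,0]>-.1)&(abs(q[:,1]+.005)<.025); print(c," knob",q[m].mean(0).round(4),m.sum())
print(manip.current_time(),manip.current_force().round(2))
E
```

```text
[0.61 0.4 ] [-0.1159 -0.0056  0.0411]
-0.1 [-0.16  0.6 ]
-0.08 [0.3  0.44]
-0.066 [-0.25  0.08]
-0.065 -0.065 [-0.46 -0.18]
-0.064 -0.064 [-0.8  -0.75]
-0.063 -0.0629 [-0.81 -0.02]
-0.062 -0.0619 [-1.33 -0.29]
-0.061 -0.0609 [-0.56  0.94]
-0.06 -0.0599 [-0.24 -0.46]
-0.059 -0.0594 [-4.05  0.22]
-0.058 -0.0591 [-8.79 -1.53]
21.8583
side  knob [-0.0441 -0.0071  0.0535] 30
top  knob [-0.0421 -0.0052  0.0539] 24
23.975 [-0.47 -0.52 -0.45]
```

View pics/side5.png

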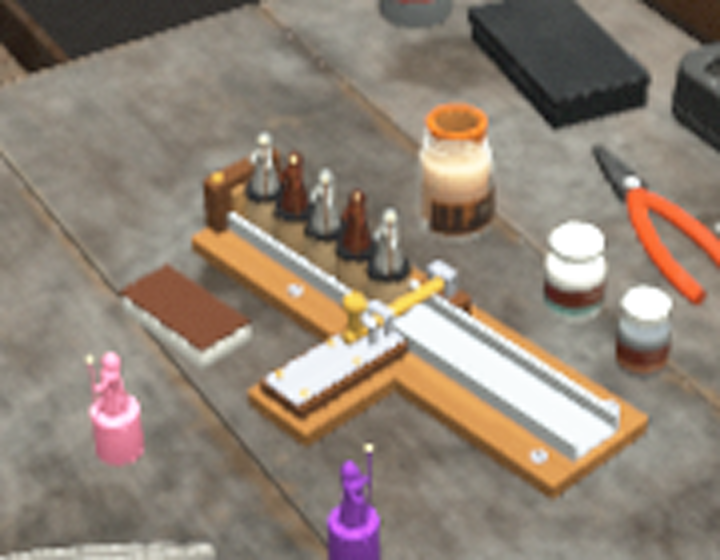

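View pics/top5.png

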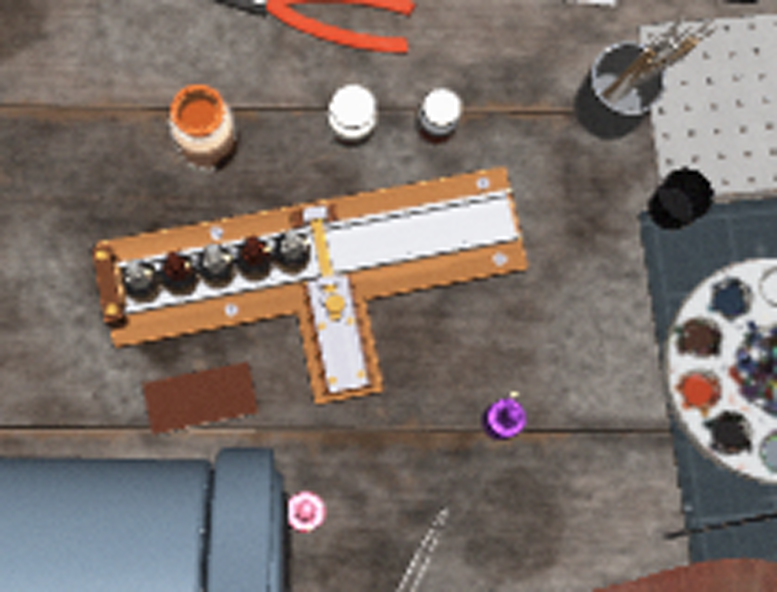

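The bolt lies across the channel behind the row, its nose in the staple (side 440,280) and its knob at (355,310). All five figures are upright against the stop, the bystanders have not moved, and the arm is clear.

```bash
python3 -c "
from bench import manip
print(manip.sign_off())"
```

```text
the job is handed in; nothing more can be done
None
```

The job is handed in: all five figures stand upright against the end stop, the bolt is fully home behind them, the bystanders are where they were, and the arm is clear, at about 24 s on the robot's clock.

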